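# Seat the rocking fan cover

## Robot

A 6-joint arm with a two-finger parallel gripper is mounted at the origin on the work surface. World frame = base frame: x ahead of the robot, y to its left, z up, the work surface at z = 0. Lengths are in m, angles in rad, forces in N, time in s.
With the tool pointing down it reaches from about 0.375 to 0.9 m from the base axis. Payload 3.1 kg.
Tool frame: the origin (TCP) lies midway between the tips of the shut fingers; the grasp point (between the pads) lies 19 mm behind it (manip.hold_point_z is the distance from the TCP to the grasp point, in m); x points along the fingers, y is the direction in which the jaws open and shut, and the axes are right-handed (so a half turn about x gives the same grasp; the last joint's range is limited). The gripper opens to 85 mm and grips with 20 to 120 N. Pads are 22 mm wide; open, the fingers measure 114 mm over their backs; the gripper's body (76 mm by 85 mm) begins 54 mm behind the grasp point. The pads swing forward as they close: fully open they stand 13 mm farther back than shut.
Start: joints at [-1.528, 0.527, 1.433, -0, 1.181, -0.178], TCP at [0.138, -0.61, 0.231] pointing down, gripper open.
Joint ranges: [-3.08, 3.08], [-0.75, 2.2], [0.22, 2.44], [-1.43, 4.57], [0, 2.65], [-2.85, 2.85]. Speed limits (rad/s): [2.79, 2.79, 3.14, 3.14, 3.14, 3.14].

## Interface

Orientations are given as a unit quaternion [x, y, z, w].
In Python, from station import manip, snapshot gives the robot as it stands.
- The arm moves only by the shell command python3 -m crank 'ROWS' [FORCE]. ROWS is JSON, a list of rows, each a list of 5 numbers: the finger opening in m, from 0 to 0.0854, then the shift along the tool's x, y, z in m, then the turn about the tool's x in rad. In form: [[grip, tx, ty, tz, yaw], ...]. A call has 1 to 5 rows; each row shifts and turns the commanded pose from where the row before left it, along the tool's axes as they then stand; what a row does not reach is not made up. A row lasts 1/10 s, in which the tool goes at most 50 mm and 8.59 degrees, less where a joint would pass 70% of its speed; a pose out of reach is approached as far as the arm can. A call is refused whole if a number of a shift passes 0.05 or a number of a turn 0.15, either way. A call with a gripper value outside its range is refused whole. The fingers move at their own pace and stop on an object; FORCE is the grip in N (left out, the last holds). Time passes only in rows, so rows that do not move let the fingers close. It gives the time, the measured TCP pose, the force and the opening at its end, in the units of the state.
- manip.sense(): the state, without advancing time (a new reading comes with each control period).
- snapshot(name): name is "scene" or "top"; returns a dict with "image" (420x560x3 uint8, blue, green, red), "range_z" (420x560 float32, m along the optical axis (not along the pixel's ray), 0 where there is no reading), "vertical_fov" (degrees; the focal length in pixels is half the picture's height over the tangent of half this angle, whatever the lens; pixels are square), "cx", "cy" (the principal point, pixels), "distortion" ([k1, k2, p1, p2, k3] as OpenCV has them; the pictures are not rectified), "extrinsics" (4x4, takes a point from world to camera coordinates). Camera axes: x right, y up, looking along -z (the intrinsics and any distortion apply to the point x, -y, -z); pixel columns grow to the right and rows downward; lengths in m; the calibration is good to about 2 mm. A picture is of the moment at which its call begins.
- manip.sign_off(): hands the job in, once; it reports no verdict.
The state is a dict: "t": time; "q": joint angles; "qd": joint speeds; "tau": joint torques, N m; "tcp_pos": TCP position; "tool_rot": TCP orientation; "force": force on the tool from outside, world axes, zero at the start; "ft_torque": the same for the moment, N m; "finger_gap": opening from 0.0 (shut) to 1.0 (fully open).
Only numpy, scipy, OpenCV 4.12 (cv2) and the standard library are available. Lean on these libraries where they do the work, as an engineer would, in place of code of your own. Each camera call takes 0.05 s, during which the arm holds its last target.

## Task

One of the four fan covers in the fan tray is not home. Press each cover lightly near its front or back edge until you find the one that rocks, then press that one down in its middle until it is fully home, level and no longer rocking. Just press with the fingertips: do not lift any cover, never knock or press hard enough to crack one, and leave the other things on the bench where they are; finish with the robot clear of everything.

Things in the scene. Friction and masses are not known exactly. Their poses are not given: they have to be found in the camera images.
- tray: steel fan tray fixed on the bench, 121 mm (its x) by 394 mm (its y), its rim 46 mm high; origin at the centre of its underside, z up. Four bays 93 x 67 mm stand in a row along its y, centred at y = -150, -70, +10 and +90 mm (x = 0)
- cover_1: fan cover 1 of four identical ones, counted from the tray's -y end: flat black slotted plate, 90 mm along its x (front to back), 64 mm along its y, 12 mm thick, about 120 g, lying in its bay with 1.5 mm of play all round; origin at the centre of its underside, axes as the tray's. Undersides lie 40 to 43 mm above the bench, at random: height does not tell the loose one
- cover_2: fan cover 2 of four identical ones, counted from the tray's -y end: flat black slotted plate, 90 mm along its x (front to back), 64 mm along its y, 12 mm thick, about 120 g, lying in its bay with 1.5 mm of play all round; origin at the centre of its underside, axes as the tray's. Any of the four may be the loose one; those at home do not rock, and give only 0.5 mm at 10 N on rubber mounts
- cover_3: fan cover 3 of four identical ones, counted from the tray's -y end: flat black slotted plate, 90 mm along its x (front to back), 64 mm along its y, 12 mm thick, about 120 g, lying in its bay with 1.5 mm of play all round; origin at the centre of its underside, axes as the tray's. Pressed 30 mm before or behind its middle (3 N or more) the loose one rocks 0.09 rad about its y: the pressed point sinks over 2 mm, then springs back
- cover_4: fan cover 4 of four identical ones, counted from the tray's -y end: flat black slotted plate, 90 mm along its x (front to back), 64 mm along its y, 12 mm thick, about 120 g, lying in its bay with 1.5 mm of play all round; origin at the centre of its underside, axes as the tray's. About 10 N on its middle sinks the loose one 4 mm to a hard stop, where it stays. 60 N, even in a knock, cracks a cover
- tin: bystander: closed round aluminium tin, 42 mm across, 18 mm high, standing on the flat deck at the tray's left (+y) end
- driver: bystander: screwdriver lying in front of the tray, about 200 mm long
- bottle: bystander: clear bottle with a blue cap, 60 mm across, 130 mm high, behind the tray (+x side)
- flask: bystander: blue bottle with a white cap, 44 mm across, 115 mm high, behind the tray
- tape: bystander: cardboard ring, 90 mm across, 24 mm high, beyond the tray's left end
- brick: bystander: black power brick, 50 x 110 x 32 mm, beyond the tray's right end
- module: bystander: green circuit module, 32 x 130 x 8 mm, lying behind the tray
Things that resemble listed ones, but are neither listed nor needed, are in the scene too. What is shaped like the cover_1 but purple is not meant.

How it is judged:
On the way:
1. a finger press rocks the loose cover: it tilts by more than 0.045 rad under the fingers (((angle between cover_1's own z axis and vertical above 0.045 rad and contact force between the fingers and cover_1 above 0.3 N) or (angle between cover_2's own z axis and vertical above 0.045 rad and contact force between the fingers and cover_2 above 0.3 N) or (angle between cover_3's own z axis and vertical above 0.045 rad and contact force between the fingers and cover_3 above 0.3 N) or (angle between cover_4's own z axis and vertical above 0.045 rad and contact force between the fingers and cover_4 above 0.3 N))), for 0.04 s.
At the end, for the whole second after the job is handed in: One cover (only the loose one can) is more than 3.1 mm from where it started, pressed down towards its 4 mm stop; all four covers lie in their bays, level within 0.025 rad and at rest (((distance of cover_1 from where it was at the start of the episode above 0.0031 m and angle between cover_1's own z axis and vertical below 0.025 rad) or (distance of cover_2 from where it was at the start of the episode above 0.0031 m and angle between cover_2's own z axis and vertical below 0.025 rad) or (distance of cover_3 from where it was at the start of the episode above 0.0031 m and angle between cover_3's own z axis and vertical below 0.025 rad) or (distance of cover_4 from where it was at the start of the episode above 0.0031 m and angle between cover_4's own z axis and vertical below 0.025 rad)) and angle between each of cover_1, cover_2, cover_3, cover_4's own z axis and vertical below 0.025 rad and z of each of cover_1, cover_2, cover_3, cover_4 in the frame of tray below 0.0455 m and linear speed of each of cover_1, cover_2, cover_3, cover_4 below 0.01 m/s); the robot touches nothing.
It fails at once if a cover is lifted: its underside more than 49 mm above the tray's underside (z of any of cover_1, cover_2, cover_3, cover_4 in the frame of tray above 0.049 m).
It fails at once if a cover is pressed with more than 60 N, knocks included (contact force between any of the arm, the fingers and cover_1 above 60 N or contact force between any of the arm, the fingers and cover_2 above 60 N or contact force between any of the arm, the fingers and cover_3 above 60 N or contact force between any of the arm, the fingers and cover_4 above 60 N).
It fails at once if a bystander is moved by more than 20 mm (distance of any of tin, driver, bottle, flask, tape, brick, module from where it was at the start of the episode above 0.02 m).
It also fails if it takes over 51 s, if anything falls off the work surface, if the arm or the gripper's body presses on something with over 40 N, if the wrist force passes 120 N, or if a joint passes its speed limit or range.

## Working session

There is one attempt and no reset: what is moved stays moved. The work goes in short steps, Python scripts to look and compute and a shell command to move; the robot and the scene stay as the last step left them, time stands still between calls to the robot, and variables do not carry over. Pictures are saved under pics/ and viewed, and the job is handed in when it is done.

```bash
mkdir -p pics; ls; python3 - <<'E'
from station import manip, snapshot
import cv2,numpy as np,pickle
for n in("scene","top"):
    s=snapshot(n); cv2.imwrite(f"pics/{n}0.png",s["image"]); pickle.dump(s,open(f"{n}0.pkl","wb"))
    print(n,s["vertical_fov"],s["cx"],s["cy"],s["distortion"],np.round(s["extrinsics"],3).tolist())
print(manip.sense())
E
```

```text
pics
scene 54.80037640131386 283.8219424665076 206.2468503657854 [-0.00735564  0.          0.          0.          0.        ] [[-0.908, 0.419, -0.0, 0.54], [-0.252, -0.546, 0.799, 0.108], [0.334, 0.726, 0.601, -1.199], [0.0, 0.0, 0.0, 1.0]]
top 43.77583703515619 287.4909959771185 215.04081467284968 [-0.16448043  0.          0.          0.          0.        ] [[0.011, -1.0, -0.009, 0.013], [0.998, 0.01, 0.065, -0.569], [-0.065, -0.009, 0.998, -1.449], [0.0, 0.0, 0.0, 1.0]]
{'t': 0.1, 'q': array([-1.52750801e+00,  5.28411281e-01,  1.43377740e+00,  7.85669149e-06,
        1.18138227e+00, -1.78460726e-01]), 'qd': array([ 0.00098908, -0.00315111, -0.00125477, -0.00070823, -0.00064521,
        0.00040362]), 'tau': array([ 1.37659608e-04, -4.43306565e+01, -1.78586233e+01, -2.31451550e-04,
        3.84887957e-03,  1.68024656e-05]), 'tcp_pos': array([ 0.13748677, -0.60903387,  0.23040704]), 'tool_rot': array([ 0.70281452,  0.07893617, -0.70271492,  0.07754084]), 'force': array([-0.23399804, -1.4212226 ,  0.02408314]), 'ft_torque': array([-0.02173072,  0.01882116,  0.01554448]), 'finger_gap': 0.9987533796522047}
```

View pics/scene0.png

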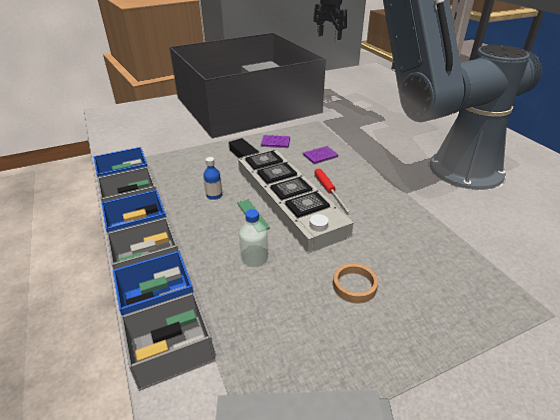

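View pics/top0.png

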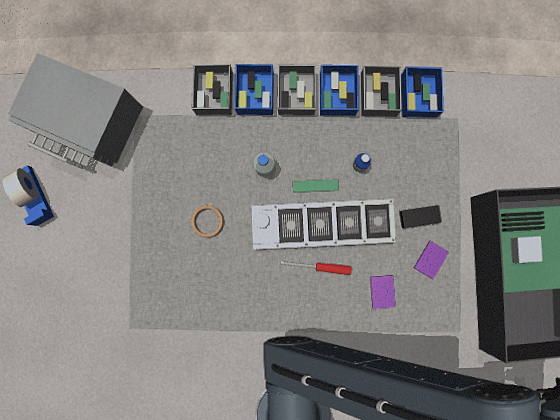

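The top view shows the tray at about (323,224), with black covers at about (377,221), (349,223), (320,224) and (291,225), which are covers 1 to 4 from right to left. The tin is at (264,219) and the driver at (335,268). The purple look-alikes at (431,259) and (383,291) lie outside the tray and are not meant.

```bash
cat > h.py <<'E'
import numpy as np,cv2,pickle
def K(s):
    f=s["image"].shape[0]/2/np.tan(np.radians(s["vertical_fov"])/2)
    return np.array([[f,0,s["cx"]],[0,f,s["cy"]],[0,0,1]]),np.array(s["distortion"])
def ray(s,uv):
    k,d=K(s);uv=np.asarray(uv,float).reshape(-1,1,2)
    n=cv2.undistortPoints(uv,k,d)[:,0]
    E=s["extrinsics"];R=E[:3,:3];C=-R.T@E[:3,3]
    D=np.c_[n[:,0],-n[:,1],-np.ones(len(n))]@R
    return C,D
def onplane(s,uv,z):
    C,D=ray(s,uv);return C+D*((z-C[2])/D[:,2])[:,None]
def depthpt(s,uv):
    C,D=ray(s,uv); uv=np.asarray(uv).reshape(-1,2).astype(int)
    return C+D*s["range_z"][uv[:,1],uv[:,0]][:,None]
E
python3 - <<'E'
from h import *
s=pickle.load(open("top0.pkl","rb"));im=s["image"]
crop=im[190:285,235:445]
cv2.imwrite("pics/crop0.png",cv2.resize(crop,None,fx=3.8,fy=3.8,interpolation=cv2.INTER_CUBIC))
vv,uu=np.mgrid[0:420,0:560]
P=depthpt(s,np.c_[uu.ravel(),vv.ravel()]).reshape(420,560,3)
# tray by height
m=((P[...,2]>.03)&(P[...,2]<.062)).astype(np.uint8);m[:195]=0;m[255:]=0;m[:,:245]=0;m[:,397:]=0
m=cv2.morphologyEx(m,cv2.MORPH_OPEN,np.ones((5,5)))
n,l,st,ce=cv2.connectedComponentsWithStats(m)
for i in range(1,n): print(st[i],ce[i])
i=1+np.argmax(st[1:,4]); c,_=cv2.findContours((l==i).astype(np.uint8),0,1)
pts=max(c,key=len)[:,0]
W=onplane(s,pts,.046)[:,:2]
r=cv2.minAreaRect(W.astype(np.float32)*1000);print("tray",r,cv2.boxPoints(r))
# dark covers
g=cv2.cvtColor(im,cv2.COLOR_BGR2GRAY);d=((g<95)&(l==i)).astype(np.uint8)
d=cv2.morphologyEx(d,cv2.MORPH_CLOSE,np.ones((5,5)))
for c in cv2.findContours(d,0,1)[0]:
    if cv2.contourArea(c)<150: continue
    W=onplane(s,c[:,0],.053)[:,:2];print("cover",np.mean(c[:,0],0),cv2.minAreaRect(W.astype(np.float32)*1000))
for p in [(377,221),(349,223),(320,224),(291,225),(264,219)]:
    print(p,np.round(np.median(P[p[1]-8:p[1]+9,p[0]-5:p[0]+6].reshape(-1,3),axis=0),4))
E
```

```text
[ 251  199  144   51 5751] [324.63067293 223.69744392]
tray ((543.2371215820312, -79.53677368164062), (121.01053619384766, 393.44970703125), 3.5090560913085938) [[ 470.8045    113.115944]
 [ 494.88605  -279.5961  ]
 [ 615.66974  -272.18948 ]
 [ 591.5882    120.52255 ]]
cover [290.51851852 225.36111111] ((538.753662109375, 9.47627067565918), (90.37779998779297, 64.9415054321289), 3.3742716312408447)
cover [333.82568807 222.71559633] ((546.08544921875, -109.1811752319336), (90.1147689819336, 144.16978454589844), 3.4845824241638184)
cover [377.32727273 220.50909091] ((553.72021484375, -228.38551330566406), (88.99457550048828, 65.5523910522461), 3.530562162399292)
(377, 221) [ 0.5524 -0.2278  0.0539]
(349, 223) [ 0.5458 -0.1501  0.0555]
(320, 224) [ 0.5425 -0.0707  0.0531]
(291, 225) [0.539  0.0086 0.0549]
(264, 219) [0.5542 0.0822 0.0621]
```

View pics/crop0.png

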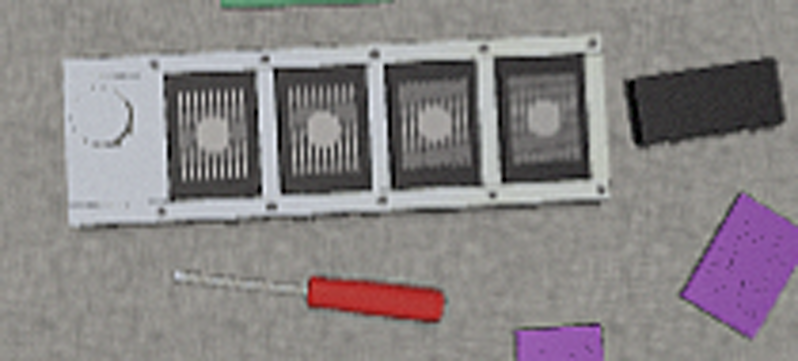

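```bash
python3 - <<'E'
from h import *
from scipy.spatial.transform import Rotation as R
from station import manip
s=pickle.load(open("top0.pkl","rb"))
vv,uu=np.mgrid[0:420,0:560]
P=depthpt(s,np.c_[uu.ravel(),vv.ravel()]).reshape(420,560,3)
b=P[185:365,465:560].reshape(-1,3);b=b[b[:,2]>.05]
print("box",np.percentile(b,[1,50,99],axis=0))
t=manip.sense();T=R.from_quat(t["tool_rot"]).as_matrix();print(np.round(T,3))
c=np.array([.5432,-.0795]);a=np.radians(3.5);ex=np.array([np.cos(a),np.sin(a)]);ey=np.array([-ex[1],ex[0]])
for i,y in enumerate((-.15,-.07,.01,.09)):
    print(i+1,"mid",c+ey*y,"front",c+ey*y-.03*ex)
    uv=None
for n,p in dict(bottle=(264,162),flask=(363,160),mod=(316,186),driver=(334,268),tin=(264,219),brick=(420,216)).items():
    print(n,P[p[1],p[0]])
E
```

```text
box [[ 0.1932057  -0.72442703  0.05072803]
 [ 0.44352885 -0.53002669  0.12279542]
 [ 0.63500414 -0.50751124  0.20742441]]
[[-0.     0.22  -0.976]
 [ 0.002 -0.976 -0.22 ]
 [-1.    -0.002 -0.   ]]
1 mid [ 0.55235728 -0.22922022] front [ 0.52241324 -0.23105168]
2 mid [ 0.5474734  -0.14936944] front [ 0.51752935 -0.15120089]
3 mid [ 0.54258951 -0.06951865] front [ 0.51264547 -0.07135011]
4 mid [0.53770563 0.01033213] front [0.50776159 0.00850068]
bottle [0.69997631 0.08086186 0.12868436]
flask [ 0.71096945 -0.18110489  0.1124027 ]
mod [ 0.65307904 -0.06129624  0.00469853]
driver [ 0.4215552  -0.11257564  0.02101793]
tin [0.55431876 0.0824348  0.06016474]
brick [ 0.56888757 -0.35380496  0.02929813]
```

```bash
python3 -m crank '[[0,-0.04,0,0,0.08],[0,-0.04,0,0,0.08],[0,0,-0.05,0,0],[0,0,-0.05,-0.01,0],[0,0,-0.05,-0.02,0]]' 20
python3 -m crank '[[0,0,-0.05,-0.04,0],[0,0,-0.05,-0.04,0],[0,0,-0.04,-0.04,0],[0,0,-0.03,-0.04,0],[0,0,0,-0.04,0]]'
cat > st.py <<'E'
from station import manip
import numpy as np,sys
from scipy.spatial.transform import Rotation as R
t=manip.sense();T=R.from_quat(t["tool_rot"]).as_matrix()
c=np.array([.5432,-.0795]);a=np.radians(3.5);ex=np.array([np.cos(a),np.sin(a)]);ey=np.array([-ex[1],ex[0]])
p=t["tcp_pos"]
print("t",round(t["t"],2),"tcp",np.round(p,4),"F",np.round(t["force"],2),"tray xy",np.round([(p[:2]-c)@ex,(p[:2]-c)@ey],4),"gap",round(t["finger_gap"],3))
if len(sys.argv)>1:
    x,y,z=map(float,sys.argv[1:]);g=np.r_[c+x*ex+y*ey,z];print("tool delta",np.round(T.T@(g-p),4));print(np.round(T,3).tolist())
E
python3 st.py -.033 -.15 .10
```

```text
t: 0.6
tcp_pos: [0.1562, -0.4607, 0.311]
tool_rot: [-0.707, -0.021, 0.707, -0.021]
force: [0.8, 0.2, 0.6]
finger_gap: 0.144
t: 1.1
tcp_pos: [0.3253, -0.3036, 0.3111]
tool_rot: [-0.706, -0.024, 0.707, -0.021]
force: [-0.9, -1.7, -0.2]
finger_gap: -0.003
t 1.1 tcp [ 0.3253 -0.3036  0.3111] F [-0.88 -1.69 -0.22] tray xy [-0.2311 -0.2104] gap -0.003
tool delta [ 0.211  -0.0592 -0.1986]
[[-0.002, 0.063, -0.998], [0.003, -0.998, -0.063], [-1.0, -0.004, 0.002]]
```

```bash
python3 -m crank '[[0,0.03,-0.02,-0.04,0],[0,0.03,-0.02,-0.04,0],[0,0.03,-0.02,-0.04,0],[0,0.04,0,-0.04,0],[0,0.04,0,-0.03,0]]'
python3 -m crank '[[0,0.02,0,0,0],[0,0,0,0,0]]'
python3 st.py -.033 -.15 .07
```

```text
t: 1.6
tcp_pos: [0.5009, -0.2414, 0.1516]
tool_rot: [0.707, 0.022, -0.706, 0.023]
force: [-0.6, -0.8, 0.1]
finger_gap: -0.001
t: 1.8
tcp_pos: [0.4969, -0.2399, 0.1287]
tool_rot: [-0.704, -0.024, 0.709, -0.02]
force: [0.0, 0.5, -0.1]
finger_gap: -0.0
t 1.8 tcp [ 0.4969 -0.2399  0.1287] F [ 0.04  0.48 -0.08] tray xy [-0.0561 -0.1573] gap -0.0
tool delta [ 0.0585 -0.0069 -0.0235]
[[-0.007, 0.063, -0.998], [0.005, -0.998, -0.063], [-1.0, -0.006, 0.007]]
```

```bash
python3 -m crank '[[0,0.02,-0.007,-0.023,0],[0,0.02,0,0,0],[0,0.015,0,0,0],[0,0,0,0,0],[0,0,0,0,0]]'
python3 st.py -.033 -.15 .055
```

```text
t: 2.3
tcp_pos: [0.521, -0.2342, 0.0785]
tool_rot: [0.707, 0.021, -0.706, 0.022]
force: [0.8, 0.7, 0.0]
finger_gap: -0.001
t 2.3 tcp [ 0.521  -0.2342  0.0785] F [0.78 0.74 0.04] tray xy [-0.0316 -0.153 ] gap -0.001
tool delta [ 0.0235 -0.003   0.0015]
[[0.001, 0.061, -0.998], [-0.001, -0.998, -0.061], [-1.0, 0.001, -0.001]]
```

```bash
python3 -m crank '[[0,0.01,-0.003,0.001,0],[0,0.005,0,0,0],[0,0,0,0,0],[0,0,0,0,0]]'; python3 st.py
python3 -m crank '[[0,0.003,0,0,0],[0,0,0,0,0]]'; python3 st.py -.033 -.15 .052
```

```text
t: 2.7
tcp_pos: [0.5198, -0.2307, 0.0625]
tool_rot: [-0.707, -0.022, 0.707, -0.022]
force: [0.4, 0.5, -0.3]
finger_gap: -0.001
t 2.7 tcp [ 0.5198 -0.2307  0.0625] F [ 0.42  0.51 -0.32] tray xy [-0.0326 -0.1495] gap -0.001
t: 2.9
tcp_pos: [0.5198, -0.2307, 0.0592]
tool_rot: [-0.707, -0.022, 0.707, -0.022]
force: [-0.2, -0.3, 0.3]
finger_gap: 0.0
t 2.9 tcp [ 0.5198 -0.2307  0.0592] F [-0.18 -0.34  0.29] tray xy [-0.0326 -0.1495] gap 0.0
tool delta [0.0072 0.0005 0.0004]
[[-0.0, 0.062, -0.998], [0.0, -0.998, -0.062], [-1.0, -0.0, 0.0]]
```

Alignment is good. I'll go down in 1 mm steps with a reading after each.

```bash
python3 -m crank '[[0,0.002,0,0,0],[0,0,0,0,0]]'; python3 -m crank '[[0,0.001,0,0,0],[0,0,0,0,0]]';python3 -m crank '[[0,0.001,0,0,0],[0,0,0,0,0]]'
```

```text
t: 3.1
tcp_pos: [0.5197, -0.2307, 0.0572]
tool_rot: [-0.707, -0.022, 0.707, -0.022]
force: [-0.4, 0.2, -0.9]
finger_gap: -0.003
t: 3.3
tcp_pos: [0.5198, -0.2307, 0.0563]
tool_rot: [-0.707, -0.022, 0.707, -0.022]
force: [0.7, 0.1, -0.3]
finger_gap: -0.002
t: 3.5
tcp_pos: [0.5197, -0.2307, 0.0553]
tool_rot: [-0.707, -0.022, 0.707, -0.022]
force: [-0.4, -0.6, -1.0]
finger_gap: 0.002
```

```bash
python3 -m crank '[[0,0.001,0,0,0],[0,0,0,0,0]]' | grep -E "pos|force"; python3 -m crank '[[0,0.001,0,0,0],[0,0,0,0,0]]'| grep -E "pos|force"
```

```text
tcp_pos: [0.5198, -0.2307, 0.0543]
force: [0.2, -0.5, -0.5]
tcp_pos: [0.5198, -0.2307, 0.0533]
force: [0.2, 0.4, 0.5]
```

```bash
for i in 1; do python3 -m crank '[[0,0.0005,0,0,0],[0,0,0,0,0]]' | grep -E "pos|force"; python3 -m crank '[[0,0.0005,0,0,0],[0,0,0,0,0]]'| grep -E "pos|force";python3 -m crank '[[0,0.0005,0,0,0],[0,0,0,0,0]]'| grep -E "pos|force"; done
```

```text
tcp_pos: [0.5198, -0.2307, 0.0529]
force: [0.6, 0.2, 0.3]
tcp_pos: [0.5196, -0.2307, 0.0525]
force: [-0.8, -0.4, 1.5]
tcp_pos: [0.5195, -0.2307, 0.052]
force: [-2.8, -0.7, 2.7]
```

```bash
for i in 1; do python3 -m crank '[[0,0.0005,0,0,0],[0,0,0,0,0]]' | grep -E "pos|force"; python3 -m crank '[[0,0.0005,0,0,0],[0,0,0,0,0]]'| grep -E "pos|force"; done
```

```text
tcp_pos: [0.5193, -0.2307, 0.0514]
force: [-2.6, -0.8, 3.6]
tcp_pos: [0.5192, -0.2307, 0.0509]
force: [-5.2, -1.4, 4.2]
```

```bash
for i in 1; do python3 -m crank '[[0,0.0005,0,0,0],[0,0,0,0,0]]' | grep -E "pos|force"; python3 -m crank '[[0,0.0005,0,0,0],[0,0,0,0,0]]'| grep -E "pos|force"; done
python3 - <<'E'
from h import *
from station import snapshot
s=snapshot("scene");im=s["image"];cv2.imwrite("pics/c1.png",cv2.resize(im[130:230,210:350],None,fx=5,fy=5,interpolation=cv2.INTER_CUBIC))
E
```

```text
tcp_pos: [0.5191, -0.2307, 0.0506]
force: [-5.2, -1.3, 5.9]
tcp_pos: [0.5191, -0.2307, 0.0504]
force: [-5.3, -1.7, 8.0]
```

View pics/c1.png

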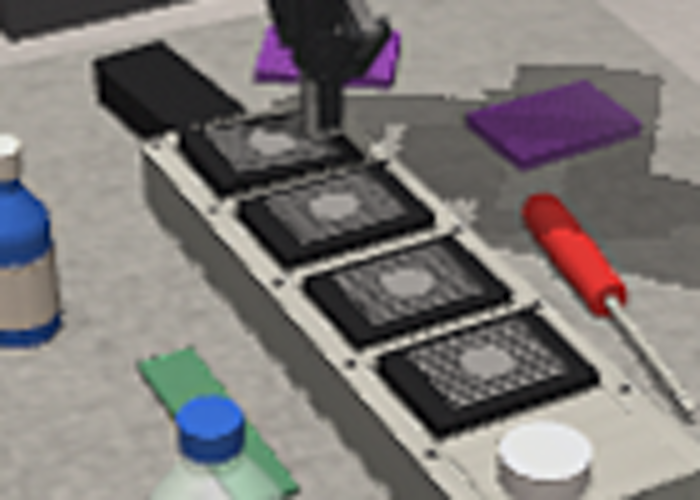

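The crop shows the fingers on the front of cover 1 at about (320,130), and its back edge at about (190,150) looks raised. It sank 2.3 mm at only 4 N and then went stiff. I'll check the tilt with range data.

```bash
python3 - <<'E'
from h import *
from station import snapshot
c0=np.array([.5432,-.0795]);a=np.radians(3.5);ex=np.array([np.cos(a),np.sin(a)]);ey=np.array([-ex[1],ex[0]])
def prof(s):
    vv,uu=np.mgrid[0:420,0:560];P=depthpt(s,np.c_[uu.ravel(),vv.ravel()]);d=P[:,:2]-c0
    x=d@ex;y=d@ey
    for k,yc in enumerate((-.15,-.07,.01,.09)):
        o=[]
        for lo in (-.043,-.025,-.01,.01,.025,.034):
            m=(abs(y-yc)<.028)&(x>lo)&(x<lo+.01)&(P[:,2]>.03)&(P[:,2]<.075);o.append((round(1e3*float(np.median(P[m,2])),1),int(m.sum())) if m.any() else None)
        print(k+1,o)
for n in("scene",):
    print("before");prof(pickle.load(open(n+"0.pkl","rb")));print("now");prof(snapshot(n))
E
```

```text
before
1 [(52.9, 32), (53.6, 34), (53.1, 35), (53.3, 35), (52.8, 38), (53.4, 37)]
2 [(54.7, 38), (54.8, 39), (54.9, 39), (54.8, 43), (54.9, 42), (54.8, 46)]
3 [(52.2, 42), (52.8, 54), (52.7, 48), (52.9, 47), (52.9, 50), (52.8, 48)]
4 [(54.4, 48), (54.2, 57), (54.7, 56), (54.8, 58), (54.6, 58), (54.5, 59)]
now
1 [(55.4, 30), (53.1, 46), (52.7, 35), (54.4, 38), (55.7, 37), (56.0, 39)]
2 [(55.0, 38), (55.2, 37), (54.9, 43), (55.3, 40), (54.8, 42), (54.4, 49)]
3 [(52.3, 41), (52.4, 48), (52.6, 47), (52.6, 52), (52.8, 47), (52.8, 48)]
4 [(54.4, 48), (54.8, 53), (54.7, 58), (54.5, 55), (54.6, 60), (54.4, 62)]
```

Cover 1 has tilted: its back rose about 3 mm over 35 mm, roughly 0.08 rad. The other three haven't changed, so cover 1 is the loose one. I'll raise the fingers and move to its middle.

```bash
python3 -m crank '[[0,-0.006,0,0,0],[0,-0.006,0,0,0],[0,0,0,-0.016,0],[0,0,0,-0.017,0],[0,0,0,0,0]]'|grep -E "pos|force"; python3 -m crank '[[0,0,0,0,0],[0,0,0,0,0]]'|grep -E "force";python3 st.py 0 -.15 .054
```

```text
tcp_pos: [0.5559, -0.2293, 0.0625]
force: [-0.3, 0.5, -0.5]
force: [-0.3, -0.2, 0.1]
t 6.1 tcp [ 0.5519 -0.2282  0.0617] F [-0.29 -0.23  0.14] tray xy [-0.0004 -0.149 ] gap -0.003
tool delta [ 0.0077  0.001  -0.0004]
[[-0.001, 0.062, -0.998], [0.001, -0.998, -0.062], [-1.0, -0.001, 0.001]]
```

```bash
python3 -m crank '[[0,0.004,0.001,0,0],[0,0.003,0,0,0],[0,0,0,0,0]]'|grep -E "pos|force"
python3 -m crank '[[0,0.001,0,0,0],[0,0,0,0,0]]'|grep -E "pos|force"
python3 -m crank '[[0,0.001,0,0,0],[0,0,0,0,0]]'|grep -E "pos|force"
```

```text
tcp_pos: [0.5521, -0.2295, 0.0542]
force: [-0.4, -0.7, -0.5]
tcp_pos: [0.5527, -0.2297, 0.0537]
force: [1.3, 0.2, -0.7]
tcp_pos: [0.5529, -0.2297, 0.053]
force: [0.2, 0.6, -0.5]
```

```bash

python3 -m crank '[[0,0.001,0,0,0],[0,0,0,0,0]]'|grep -E "pos|force"
python3 -m crank '[[0,0.0005,0,0,0],[0,0,0,0,0]]'|grep -E "pos|force"
python3 -m crank '[[0,0.0005,0,0,0],[0,0,0,0,0]]'|grep -E "pos|force"
```

```text
tcp_pos: [0.553, -0.2298, 0.0526]
force: [0.2, 0.6, 4.6]
tcp_pos: [0.553, -0.2297, 0.0524]
force: [-0.7, 1.4, 7.0]
tcp_pos: [0.553, -0.2298, 0.052]
force: [-1.2, 0.8, 8.4]
```

```bash

python3 -m crank '[[0,0.001,0,0,0],[0,0,0,0,0]]'|grep -E "pos|force"
python3 -m crank '[[0,0.001,0,0,0],[0,0,0,0,0]]'|grep -E "pos|force"
python3 -m crank '[[0,0.0005,0,0,0],[0,0,0,0,0]]'|grep -E "pos|force"
```

```text
tcp_pos: [0.553, -0.2297, 0.051]
force: [0.2, 0.6, 6.4]
tcp_pos: [0.553, -0.2298, 0.05]
force: [-1.7, 1.3, 6.7]
tcp_pos: [0.553, -0.2297, 0.0495]
force: [-0.9, 1.6, 7.4]
```

It is sinking at about 7 N. I'll continue to the hard stop.

```bash

python3 -m crank '[[0,0.0005,0,0,0],[0,0,0,0,0]]'|grep -E "pos|force"
python3 -m crank '[[0,0.0005,0,0,0],[0,0,0,0,0]]'|grep -E "pos|force"
python3 -m crank '[[0,0.0005,0,0,0],[0,0,0,0,0]]'|grep -E "pos|force"
```

```text
tcp_pos: [0.5529, -0.2298, 0.0491]
force: [-2.1, 1.8, 8.1]
tcp_pos: [0.553, -0.2298, 0.0489]
force: [-1.9, 0.9, 9.2]
tcp_pos: [0.5529, -0.2298, 0.0488]
force: [-2.1, 1.7, 12.0]
```

```bash

python3 -m crank '[[0,0.0005,0,0,0],[0,0,0,0,0]]'|grep -E "pos|force"
python3 -m crank '[[0,0.0005,0,0,0],[0,0,0,0,0]]'|grep -E "pos|force"
python3 -m crank '[[0,-0.004,0,0,0],[0,-0.006,0,0,0],[0,-0.03,0,0,0],[0,-0.04,0,0,0],[0,-0.05,0,0,0]]'|grep -E "pos|force"
cat > prof.py <<'E'
from h import *
from station import snapshot
c0=np.array([.5432,-.0795]);a=np.radians(3.5);ex=np.array([np.cos(a),np.sin(a)]);ey=np.array([-ex[1],ex[0]])
s=snapshot("scene")
vv,uu=np.mgrid[0:420,0:560];P=depthpt(s,np.c_[uu.ravel(),vv.ravel()]);d=P[:,:2]-c0
x=d@ex;y=d@ey
for k,yc in enumerate((-.15,-.07,.01,.09)):
    o=[]
    for lo in (-.043,-.025,-.01,.01,.025,.034):
        m=(abs(y-yc)<.028)&(x>lo)&(x<lo+.01)&(P[:,2]>.03)&(P[:,2]<.075);o.append(round(1e3*float(np.median(P[m,2])),1) if m.any() else None)
    print(k+1,o)
cv2.imwrite("pics/end%d.png"%int(__import__('time').time()),cv2.resize(s["image"][130:230,210:350],None,fx=5,fy=5,interpolation=cv2.INTER_CUBIC))
E
python3 prof.py; ls pics
```

```text
tcp_pos: [0.553, -0.2298, 0.0487]
force: [-3.9, 0.8, 14.0]
tcp_pos: [0.553, -0.2298, 0.0486]
force: [-3.6, 1.2, 16.8]
tcp_pos: [0.5515, -0.2288, 0.1752]
force: [0.6, -0.9, -0.4]
1 [49.1, 49.1, 49.1, 49.7, 49.6, 49.0]
2 [55.1, 54.7, 54.8, 55.3, 54.8, 54.5]
3 [52.7, 53.0, 52.8, 52.9, 52.9, 52.8]
4 [54.2, 54.9, 54.5, 54.9, 54.5, 54.1]
c1.png
crop0.png
end1796580519.png
scene0.png
top0.png
```

Range now reads 49.1–49.7 mm across cover 1, so it is level and 4 mm down. I'll give the front edge one light press to confirm it no longer rocks.

```bash
python3 -m crank '[[0,0.04,0,0.017,0],[0,0.04,0,0.016,0],[0,0.03,0,0,0],[0,0.006,0,0,0],[0,0,0,0,0]]'|grep -E "pos|force"; python3 -m crank '[[0,0,0,0,0]]'|grep force; python3 st.py -.033 -.15 .05
```

```text
tcp_pos: [0.5197, -0.2316, 0.059]
force: [0.5, 0.5, 0.1]
force: [-0.2, 0.3, -0.6]
t 10.15 tcp [ 0.5212 -0.2325  0.061 ] F [-0.19  0.32 -0.62] tray xy [-0.0313 -0.1513] gap -0.003
tool delta [ 0.011  -0.0014  0.0018]
[[0.002, 0.062, -0.998], [-0.002, -0.998, -0.062], [-1.0, 0.002, -0.002]]
```

View pics/end1796580519.png

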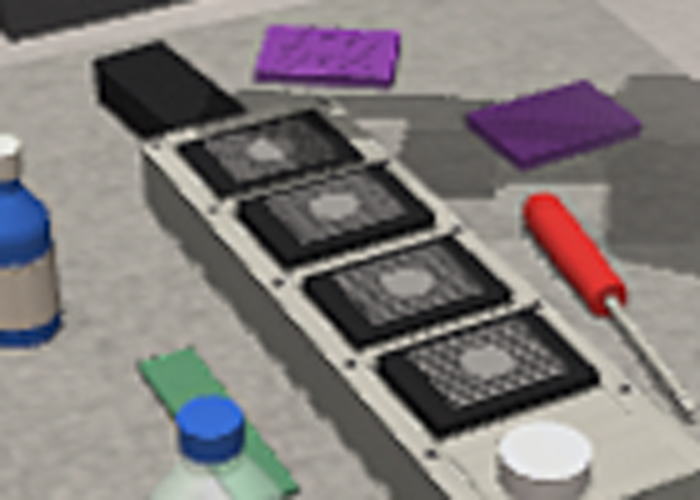

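The crop shows cover 1 at about (270,150) lying flat and low in its bay. The other covers and bystanders look unmoved. Next is the light test press.

```bash
python3 -m crank '[[0,0.006,-0.001,0.001,0],[0,0.003,0,0,0],[0,0,0,0,0]]'|grep -E "pos|force"
python3 -m crank '[[0,0.001,0,0,0],[0,0,0,0,0]]'|grep -E "pos|force"
python3 -m crank '[[0,0.001,0,0,0],[0,0,0,0,0]]'|grep -E "pos|force"
python3 -m crank '[[0,0.0005,0,0,0],[0,0,0,0,0]]'|grep -E "pos|force"
```

```text
tcp_pos: [0.5189, -0.2307, 0.0511]
force: [0.0, 0.0, 0.3]
tcp_pos: [0.5189, -0.2308, 0.05]
force: [-0.9, 1.2, -0.3]
tcp_pos: [0.519, -0.2309, 0.049]
force: [0.5, 0.6, 0.8]
tcp_pos: [0.519, -0.2309, 0.0489]
force: [0.1, 0.1, 4.3]
```

It is firm, at 4.3 N with no sinking beyond contact. I'll withdraw and do a final check.

```bash
python3 -m crank '[[0,-0.006,0,0,0],[0,-0.02,0,0,0],[0,-0.04,0,0,0],[0,-0.05,0,0,0],[0,-0.03,0,0,0]]'|grep -E "pos|force"; python3 -m crank '[[0,0,0,0,0],[0,0,0,0,0],[0,0,0,0,0]]'|grep -E "t:|pos|force"; python3 prof.py
python3 - <<'E'
from station import snapshot,manip
import pickle,cv2,numpy as np
a=pickle.load(open("top0.pkl","rb"))["image"];b=snapshot("top")["image"]
cv2.imwrite("pics/topend.png",np.vstack([a[140:310,180:470],b[140:310,180:470]]))
manip.sign_off()
E
```

```text
tcp_pos: [0.5198, -0.2314, 0.1978]
force: [0.9, -0.2, 0.4]
t: 11.85
tcp_pos: [0.5177, -0.23, 0.193]
tool_rot: [-0.706, -0.023, 0.708, -0.021]
force: [-0.7, 0.1, 0.2]
1 [49.2, 49.2, 49.5, 49.5, 49.2, 48.9]
2 [54.8, 54.7, 55.3, 54.9, 55.1, 54.4]
3 [52.7, 52.7, 52.3, 52.8, 52.5, 52.6]
4 [54.8, 54.9, 55.0, 54.7, 54.6, 54.4]
the job is handed in; nothing more can be done
```

View pics/topend.png

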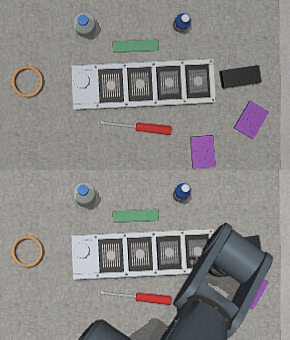

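Cover 1 was the loose one. It is now pressed home, and the job was handed in at about 12 s of the 51 s allowed.

- **Finding it:** I pressed cover 1 lightly (up to 8 N) near its front edge. The front sank about 2.3 mm and the range data showed the back rising about 3 mm, a tilt of roughly 0.08 rad. As it was the first one I tried, covers 2 to 4 were never pressed.
- **Pressing it home:** I pressed its middle and it sank at about 7 N to a hard stop. The highest force read was 16.8 N.
- **Final checks:** Cover 1's top is now level at about 49.2 mm, down from about 53.2 mm. A second light front press (4.3 N) gave no rocking. Covers 2 to 4 read the same heights as before. In the before-and-after top views the visible bystanders are unmoved, though the arm partly hides the brick. The fingers stopped about 14 cm above the covers, reading no contact force.

No check failed or disagreed. The only oddity was a sideways force of about 5 N during the first front press.

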